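# Hang the peg bracket on the draining stand

### The job

Take the blue peg bracket out of its cradle and hang it on the headed pin of the draining stand: slide its side slot sideways over the pin, between the pin's head and the post, until the pin is at the inner end, then lower it gently so that the pin sits fully home in the top of the slot. It shall hang upright with its white pegs pointing away from the post; do not ram or drop it onto the pin, let go of it, and leave the bottle, the beaker and the tape roll where they are.

Things in the scene. Friction and masses are not known exactly. Their poses are not given: they have to be found in the camera images.
- stand: Draining stand, fixed. Origin: centre of the underside of its dark base plate (120 x 120 mm, 12 mm high), z up. A post (36 mm wide in y, front face at x = +14 mm, top 125 mm above the worktop) carries a black clamp plate (36 x 36 mm, front face at x = +12 mm) with one steel pin. The clamp is tight: it does not yield below 60 N.
- stand_gap (a point): Point of the stand at x = +4, y = 0, 115 mm above the worktop, stand's axes. The pin (12 mm diameter, along -x) has 16 mm of free length, centred straight above or below this point, then a round head (22 mm diameter, 6 mm thick). Its height is set anew each time and NOT reported: axis 100 to 130 mm above the worktop. Feel (e.g. with the bracket's bottom edge) or look.
- bracket_grip (a point): Centre of the grip tab (34 mm wide in y, 50 mm high, 10 mm thick) on top of the blue peg bracket, 130 mm above its bottom edge; grasp here from above, across the thickness. Axes: x through the thickness (pegs point to -x), y along the width (slot's mouth on the +y edge), z up. At the start it leans up to 5 degrees in its cradle.
- bracket_mouth (a point): Centre of the slot's mouth on the bracket's +y edge (y = +55 mm, 48.5 mm above the bottom edge); same axes. The slot is L-shaped: a level part 17 mm high runs from here to y = -8 mm; at its inner end a notch 16 mm wide (y = -8 to +8 mm) runs upward from it.
- bracket_seat (a point): Closed upper end of the notch (mid-thickness, y = 0, 76 mm above the bottom edge, 54 mm below the tab's centre); same axes. The pin bears here when the bracket hangs, its axis 6 mm below this point.
- bracket_pegs (a point): Midway between the tips of the bracket's two white pegs (10 mm in diameter, at y = +35 and -35 mm, reaching 52 mm in front of the plate's middle plane, rooted 18 mm above the bottom edge, rising 15 degrees).
- bracket: The whole blue peg bracket: loose plastic plate, 10 mm thick (x), 110 mm wide (y), 100 mm high (z) plus the tab, 0.14 to 0.28 kg. Origin at the middle of its straight bottom edge, mid-thickness; same axes.
- cradle: Grey cradle, fixed, 124 mm wide (y). Origin: centre of its underside. The bracket's bottom edge stands along y in its groove, 12 mm above the worktop; the groove's walls (12 mm apart) reach 38 mm above the worktop, so lift the bracket more than 30 mm straight up to clear them.
- bottle: Clear bottle with a blue cap, 56 mm in diameter, 105 mm high, a bystander; origin at the centre of its underside.
- beaker: Empty translucent beaker, 64 mm in diameter, 76 mm high, a bystander; origin at the centre of its underside.
- tape: Roll of yellow tape lying flat, 69 mm across, 19 mm high, a bystander; origin at the centre of its underside.

How it is judged (in metres and radians):
On the way:
1. the bracket is lifted clear of its cradle (z of bracket in the frame of cradle above 0.04 m), for 0.1 s.
At the end, for the whole second after the job is handed in: The bracket hangs released and at rest: its notch's closed end on the pin (within 5 mm of the pin's line, 10 mm of the middle of its free length, 101 to 141 mm high), within 0.17 rad of upright, pegs pointing away from the post (within 0.25 rad of the stand's -x) (x of bracket_seat in the frame of stand between -0.006 and 0.014 m and y of bracket_seat in the frame of stand between -0.005 and 0.005 m and z of bracket_seat in the frame of stand between 0.101 and 0.141 m and x of bracket_pegs in the frame of stand below -0.02 m and angle between bracket_seat's own z axis and vertical below 0.17 rad and angle between the x axis of bracket_seat and the x axis of stand, either way round below 0.25 rad and contact force between bracket and stand above 0.5 N and linear speed of bracket below 0.02 m/s); the robot touches nothing.
It fails at once if the bracket is rammed against the stand (more than 60 N) (contact force between bracket and stand above 60 N).
It fails at once if the bracket is dropped: it moves faster than 0.3 m/s with no finger on it (linear speed of bracket above 0.3 m/s and contact force between the fingers and bracket below 0.1 N).
It fails at once if the bottle is moved more than 20 mm (distance of bottle from where it was at the start of the episode above 0.02 m).
It fails at once if the beaker is moved more than 20 mm (distance of beaker from where it was at the start of the episode above 0.02 m).
It fails at once if the tape roll is moved more than 20 mm (distance of tape from where it was at the start of the episode above 0.02 m).
It also fails if it takes over 48 s, if anything falls off the work surface, if the arm or the gripper's body presses on something with over 40 N, if the wrist force passes 120 N, or if a joint passes its speed limit or range.

### The arm

A 6-joint arm with a two-finger parallel gripper is mounted at the origin on a cart in front of the work surface, level with it; the furniture and walls round the work are solid. World frame = base frame: x ahead of the robot, y to its left, z up, the work surface at z = 0. Lengths are in mm, angles in degrees, forces in N, time in s.
With the tool pointing down it reaches from about 300 to 850 mm from the base axis. Payload 4.2 kg.
Tool frame: the origin (TCP) lies on the centre line of the jaws, within the pads' length; the fingertips stand 11 mm ahead of it and the grasp point (between the pads) lies 8 mm behind it; z points along the fingers, y is the line along which they close (so a half turn about z gives the same grasp; the last joint's range is limited). The gripper opens to 91 mm and grips with 3 to 60 N. Pads are 32 mm wide; open, the fingers measure 118 mm over their backs; the gripper's body (76 mm by 178 mm) begins 60 mm behind the grasp point.
Start: joints at [-66.921, 18.312, 89.639, -0, 72.044, -1.146], TCP at [235.936, -524.382, 224.976] pointing down, gripper open.
Joint ranges: [-177.97, 177.97], [-48.28, 115.42], [12.27, 149.76], [-77.06, 257.06], [2.81, 150.46], [-146.56, 146.56]. Speed limits (degrees/s): [147.25, 147.25, 180, 180, 180, 180].

### API

Orientations are given as [roll, pitch, yaw] about the fixed x, y, z axes, in that order (R = Rz(yaw) Ry(pitch) Rx(roll)).
In Python, from workcell import env, grab_frame, camera_model, models gives the robot as it stands.
- The arm moves only by the shell command python3 -m crank 'ROWS' [FORCE]. ROWS is text: rows parted by semicolons, each of 7 numbers parted by spaces: the closure, from -1 (fully open) to 1 (shut), so that 0 is half open, then the shift along the tool's x, y, z in mm, then the turn, a rotation vector about the tool's x, y, z in degrees. A call has 1 to 10 rows; each row shifts and turns the commanded pose from where the row before left it, along the tool's axes as they then stand; what a row does not reach is not made up. A row lasts 1/8 s, in which the tool goes at most 62.5 mm and 10.7 degrees, less where a joint would pass 70% of its speed; a pose out of reach is approached as far as the arm can. A call is refused whole if a number of a shift passes 62.5 or a number of a turn 10.7, either way. A call with a gripper value outside its range is refused whole. The fingers move at their own pace and stop on an object; FORCE is the grip in N (left out, the last holds). Time passes only in rows, so rows that do not move let the fingers close. It gives the time, the measured TCP pose, the force, the opening and the grip force at its end, in the units of the state.
- env.state(): the state, without advancing time (a new reading comes with each control period).
- grab_frame(name): name is "side" or "top"; returns the picture (400x640x3 uint8, blue, green, red); there is no depth.
- camera_model(name): a dict with "K" (3x3 intrinsics, pixels), "R" (3x3) and "t" (3): a world point X has camera coordinates R X + t. Camera axes: x right, y down, z forward; pixel columns grow to the right and rows downward; lengths in mm; the calibration is good to about 2 mm. A picture is of the moment at which its call begins. camera_model takes no time and is no camera call.
- env.job_done(): hands the job in; it is judged then, once.
Trained networks look in the newest picture that a camera, given by its name, has taken for a name from the list of things; names that differ only in an ending like _2 or _b are one class to them, and where a whole thing is asked for, a point or a joint stands for the part that bears it (a point fixed in the world has none). Each returns a list of dicts, best first, with "p" (0 to 1); they miss things now and then, are a little off and sometimes report something else, mostly with a low value. They report only what shows in the picture. A call takes as long as a camera call.
- models.search_frame(name, camera): "point" ([x, y, z] in mm, in world coordinates, good to about 4 mm: the middle of the surface that is visible of it).
The state is a dict: "time_s": time; "qpos": joint angles; "qvel": joint speeds; "effort": joint torques, N m; "ee_pos": TCP position; "ee_rot": TCP orientation; "force": force on the tool from outside, world axes, zero at the start; "torque": the same for the moment, N m; "gripper_width": finger opening in mm; "gripper_force": force on a finger pad.
Only numpy, scipy, OpenCV 4.12 (cv2) and the standard library are available. Lean on these libraries where they do the work, as an engineer would, in place of code of your own. Each camera call takes 0.05 s, during which the arm holds its last target. There are 200 camera calls.

## Working session

There is one attempt and no reset: what is moved stays moved. The work goes in short steps, Python scripts to look and compute and a shell command to move; the robot and the scene stay as the last step left them, time stands still between calls to the robot, and variables do not carry over. Pictures are saved under pics/ and viewed, at most 10 in all, crops included, and the job is handed in when it is done.

```bash
mkdir -p pics; ls; python3 - <<'E'
from workcell import env, grab_frame, camera_model, models
import cv2,numpy as np
for c in("side","top"):
    im=grab_frame(c); cv2.imwrite(f"pics/{c}0.png",im)
    for n in("stand","stand_gap","bracket_grip","bracket_mouth","bracket_seat","bracket_pegs","cradle","bracket","bottle","beaker","tape"):
        r=models.search_frame(n,c)
        print(c,n,[(np.round(d["point"],1).tolist(),round(d["p"],2)) for d in r[:2]])
    m=camera_model(c); print(np.round(m["K"],1).tolist(),np.round(-m["R"].T@m["t"]).tolist(),np.round(m["R"],3).tolist())
s=env.state();print(s)
E
```

```text
pics
side stand []
side stand_gap [([554.2, -103.8, 11.8], 0.88), ([549.6, 188.4, 81.2], 0.71)]
side bracket_grip [([546.1, 187.0, 79.7], 0.93)]
side bracket_mouth [([549.3, 189.4, 78.2], 0.9)]
side bracket_seat [([540.9, 189.8, 82.5], 0.57), ([554.6, -104.5, 12.2], 0.29)]
side bracket_pegs [([548.3, 188.5, 83.2], 0.73)]
side cradle [([537.4, 204.1, 17.3], 0.86), ([548.0, 190.6, 83.1], 0.56)]
side bracket [([548.6, 191.1, 79.9], 0.67)]
side bottle [([616.9, 86.6, 67.0], 0.57)]
side beaker [([480.7, -391.8, 48.1], 0.85)]
side tape [([421.3, -18.2, 22.5], 0.87)]
[[425.6, 0.0, 320.8], [0.0, 425.6, 198.9], [0.0, 0.0, 1.0]] [398.0, 721.0, 796.0] [[-0.987, -0.158, 0.012], [-0.114, 0.652, -0.75], [0.11, -0.741, -0.662]]
top stand [([546.0, -111.5, 8.8], 0.9)]
top stand_gap [([544.4, -116.2, 13.0], 0.87)]
top bracket_grip [([531.6, 167.6, 98.6], 0.53)]
top bracket_mouth [([539.1, 170.4, 101.3], 0.67)]
top bracket_seat [([537.2, 170.1, 103.9], 0.52)]
top bracket_pegs [([532.9, 166.3, 106.7], 0.77), ([545.9, 178.6, 10.9], 0.56)]
top cradle [([542.4, 179.8, 12.6], 0.95)]
top bracket [([535.0, 1
[... 308 characters left out ...]
 [0.075, 0.008, -0.997]]
{'time_s': 1.2, 'qpos': array([-6.69245838e+01,  1.83107734e+01,  8.96395000e+01, -1.70002107e-03,
        7.20441085e+01, -1.14510386e+00]), 'qvel': array([-0.01605723, -0.07818217,  0.07095664, -0.17387279, -0.03322668,
       -0.02524646]), 'effort': array([ 1.54514633e-03, -4.12345076e+01, -2.32225299e+01,  7.27456645e-02,
        3.76509398e-02, -1.85704721e-05]), 'ee_pos': array([ 235.89681158, -524.39288473,  224.98383502]), 'ee_rot': array([1.79994415e+02, 1.72922288e-03, 2.42210440e+01]), 'force': array([ 0.24658362, -0.20257243, -0.50444534]), 'torque': array([-0.10848051,  0.02380044, -0.01634425]), 'gripper_force': 0.0, 'gripper_width': 91.38635806636259}
```

View pics/side0.png

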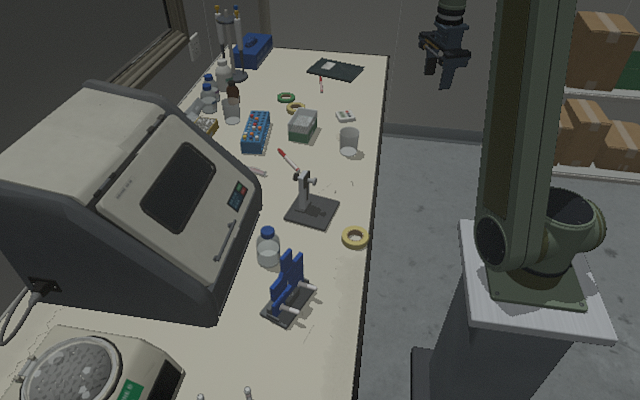

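View pics/top0.png

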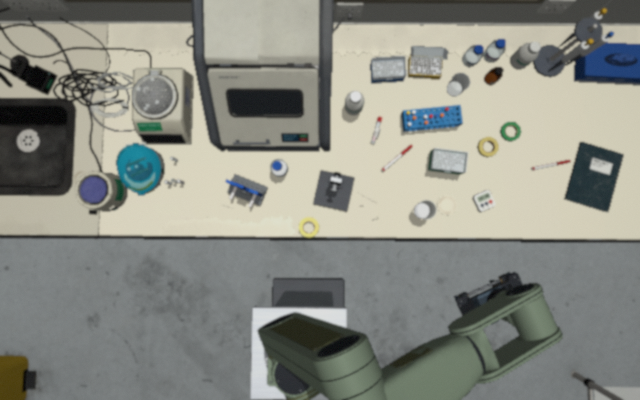

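The side view shows the bracket in its cradle at about (288,278) and the stand at (312,205) with the pin toward the robot. In the top view they are at (243,190) and (335,190). The bottle is at (268,245) in the side view, between the two. I'll enlarge this area.

```bash
python3 - <<'E'
import cv2,numpy as np
s=cv2.imread("pics/side0.png");t=cv2.imread("pics/top0.png")
a=cv2.resize(s[155:335,240:370],None,fx=3.3,fy=3.3,interpolation=cv2.INTER_CUBIC)[:594]
cv2.imwrite("pics/cs.png",a)
b=cv2.resize(t[150:240,215:365],None,fx=5.3,fy=5.3,interpolation=cv2.INTER_CUBIC)
cv2.imwrite("pics/ct.png",b)
E
```

```text
(no output)
```

View pics/cs.png

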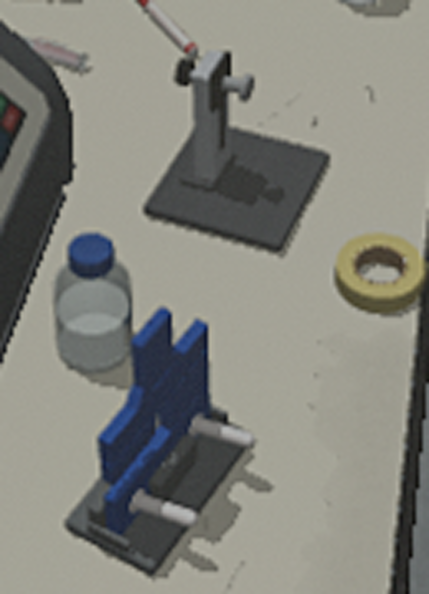

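View pics/ct.png

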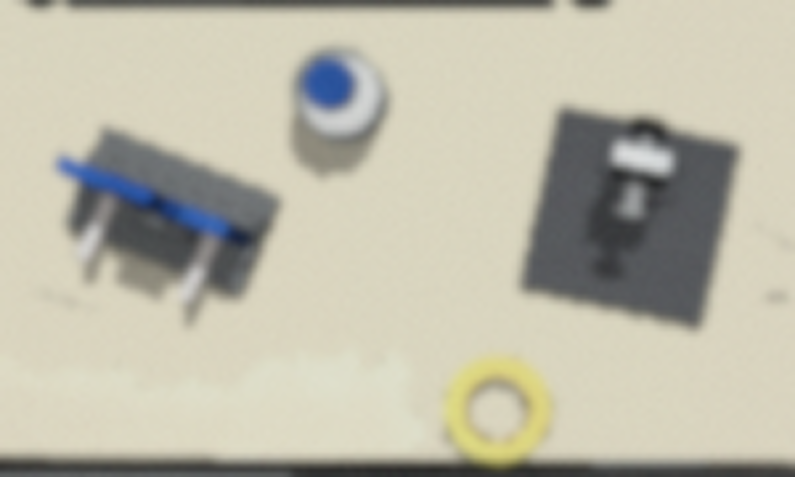

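```bash
cat > h.py <<'E'
import numpy as np,cv2
from workcell import env,grab_frame,camera_model,models
from scipy.spatial.transform import Rotation as Rn
from scipy.optimize import least_squares
C={c:camera_model(c) for c in("side","top")}
def proj(c,X):
    m=C[c];p=(np.atleast_2d(X)@m["R"].T+m["t"])@m["K"].T;return p[:,:2]/p[:,2:]
def crop2px(c,q):  # crops of the first pictures
    s,o=(3.3,(240,155)) if c=="side" else (5.3,(215,150))
    return (np.array(q,float)+.5)/s-.5+o
def pose(x,y,z,yaw,X,roll=0,pitch=0):
    return Rn.from_euler('xyz',[roll,pitch,yaw],degrees=True).apply(np.atleast_2d(X))+[x,y,z]
OUT=[(-55,0),(55,0),(55,40),(-8,40),(-8,76),(8,76),(8,57),(55,57),(55,100),(17,100),(17,155),(-17,155),(-17,100),(-55,100)]
def draw(im,c,P,col,f,o,closed=True):
    q=((proj(c,P)-o+.5)*f-.5)*16
    cv2.polylines(im,[q.round().astype(np.int32)],closed,col,1,cv2.LINE_AA,4)
def bracket(x): # list of polylines
    L=[[(sx,y,z) for y,z in OUT] for sx in(-5,5)]+[[(0,s*35,18),(-52,s*35,18+52*np.tan(np.radians(15)))] for s in(-1,1)]
    return [pose(x[0],x[1],x[2],x[3],P,*x[4:6]) for P in L]
def stand(x,h):
    P=[[(a,b,12) for a,b in((60,60),(60,-60),(-60,-60),(-60,60))],[(14,-18,12),(14,-18,125),(14,18,125),(14,18,12)]]
    t=np.linspace(0,2*np.pi,16,endpoint=False)
    P+=[[(xx,r*np.cos(a),h+r*np.sin(a)) for a in t] for xx,r in((12,6),(-4,11),(-10,11))]
    return [pose(x[0],x[1],0,x[2],p) for p in P]
E
python3 - <<'E'
from h import *
obs=[("side",(60,60,12),(147,210)),("side",(-60,-60,12),(329,156)),("side",(-60,60,12),(281,248)),
("top",(60,60,12),(562,107)),("top",(60,-60,12),(740,148)),("top",(-60,-60,12),(700,328)),("top",(-60,60,12),(522,290))]
def f(v):
    r=[]
    for c,X,q in obs: r+=list(proj(c,pose(v[0],v[1],0,v[2],X))[0]-crop2px(c,q))
    X=pose(v[0],v[1],0,v[2],(-7,0,v[3]))
    r+=list(proj("side",X)[0]-crop2px("side",(246,87)))
    return np.array(r)
s=least_squares(f,[550,-108,-12,115]);print(s.x.round(2),s.fun.round(2))
bx=[538,175,12,-23,0,0]
S=cv2.imread("pics/side0.png");T=cv2.imread("pics/top0.png")
def pan(im,c,o,w,h,k,things):
    im=cv2.resize(im[o[1]:o[1]+h,o[0]:o[0]+w],None,fx=k,fy=k,interpolation=cv2.INTER_CUBIC)
    for P,col in things: draw(im,c,P,col,k,np.array(o))
    return im
a=pan(S,"side",(250,240),75,94,6,[])
st=[(P,(0,255,0)) for P in stand(s.x[:3],s.x[3])]
b=pan(S,"side",(280,165),64,70,5,st)
d=pan(T,"top",(308,165),55,50,5,st)[:,:320]
out=np.zeros((600,800,3),np.uint8)
out[:564,:450]=a; out[:b.shape[0],450:450+b.shape[1]]=b; out[350:350+d.shape[0],450:450+d.shape[1]]=d
cv2.imwrite("pics/o1.png",out)
E
```

```text
[ 545.11 -113.22  -11.84  111.56] [-1.63 -0.7   0.81 -1.2   0.21 -0.27 -0.87  0.28 -0.05 -0.07  0.16  0.38
 -0.85  0.05  0.33  0.  ]
```

View pics/o1.png

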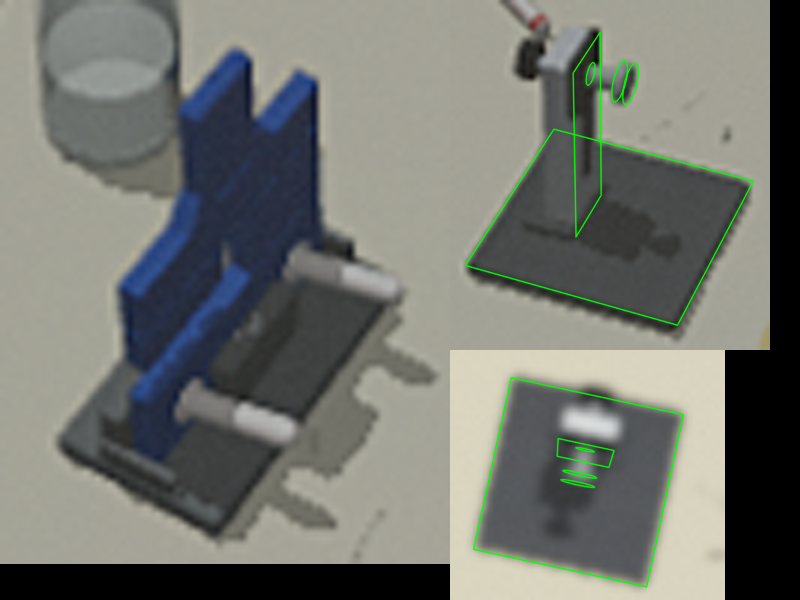

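The panel shows the bracket's near plate corner at (128,292), the tab top at (190,112)–(243,56), the far corner at (310,77) and the peg tips at (290,430) and (393,290). The stand overlay matches. Next I'll fit the bracket.

```bash
cat >> h.py <<'E'
ST=[545.1,-113.2,-11.85,111.6]
E
python3 - <<'E'
from h import *
tz=18+52*np.tan(np.radians(15))
ob=[((5,17,155),(183,108)),((-5,17,155),(197,118)),((5,-17,155),(236,49)),((-5,-17,155),(251,61)),((5,55,100),(120,290)),((-5,55,100),(135,299)),((5,17,100),(180,197)),
((5,-55,100),(303,71)),((-5,-55,100),(319,82)),((5,-17,100),(257,128)),((-5,55,40),(152,402)),((5,55,40),(134,393)),((-52,35,tz),(292,430)),((-52,-35,tz),(396,290))]
obs=[("side",X,(np.array(q)+.5)/6-.5+(250,240)) for X,q in ob]
obs+=[("top",X,crop2px("top",q)) for X,q in [((0,55,100),(60,163)),((0,-55,100),(246,240)),((-52,35,tz),(88,283)),((-52,-35,tz),(190,322))]]
f=lambda v:np.array([w for c,X,q in obs for w in (proj(c,pose(*v[:4],X,*v[4:]))[0]-q)]+[(v[2]-12)/1.5])
s=least_squares(f,[538,175,12,-23,0,0],loss="soft_l1",f_scale=.5);v=s.x
print(v.round(2),f(v).round(1))
g=pose(*v[:4],(0,0,130),*v[4:])[0];print("grip",g.round(1))
R=Rn.from_euler('xyz',[v[4],v[5],v[3]],degrees=True)
# tool: z down along -bracket z, tool y along bracket +-x
for sg in(1,-1):
    ty=sg*R.apply([1,0,0]);tz_=-R.apply([0,0,1]);tx=np.cross(ty,tz_)
    T=Rn.from_matrix(np.c_[tx,ty,tz_]);c=Rn.from_euler('xyz',env.state()["ee_rot"],degrees=True)
    print(T.as_euler('xyz',degrees=True).round(1),(c.inv()*T).as_rotvec(degrees=True).round(1))
def pan(im,c,o,w,h,k,th):
    im=cv2.resize(im[o[1]:o[1]+h,o[0]:o[0]+w],None,fx=k,fy=k,interpolation=cv2.INTER_CUBIC)
    for P in th: draw(im,c,P,(0,255,255),k,np.array(o))
    return im
S=cv2.imread("pics/side0.png");T=cv2.imread("pics/top0.png")
out=np.zeros((564,800,3),np.uint8);out[:564,:450]=pan(S,"side",(250,240),75,94,6,bracket(v))
out[:350,450:]=pan(T,"top",(220,160),50,50,7,bracket(v));cv2.imwrite("pics/o2.png",out)
E
```

```text
[546.46 174.66  10.34 -22.73  -2.46  -1.59] [-1.5 -0.1  0.4  0.5 -0.2 -1.8  1.4 -1.7 -0.7 -0.2  0.9  0.6  0.6  1.8
 -0.1 -0.7  1.1 -0.6 -2.7  1.9 -0.1 -0.2 -1.  -0.9  1.   0.8  1.8 -0.2
  0.2  0.4 -3.7 -0.7 -0.2 -3.6 -0.5 -2.7 -1.1]
grip [545.3 181.2 140.2]
[178.4   2.5  67.2] [ -2.4  -1.7 -43. ]
[-178.4   -2.5 -112.8] [ -2.2   3.1 136.9]
```

View pics/o2.png

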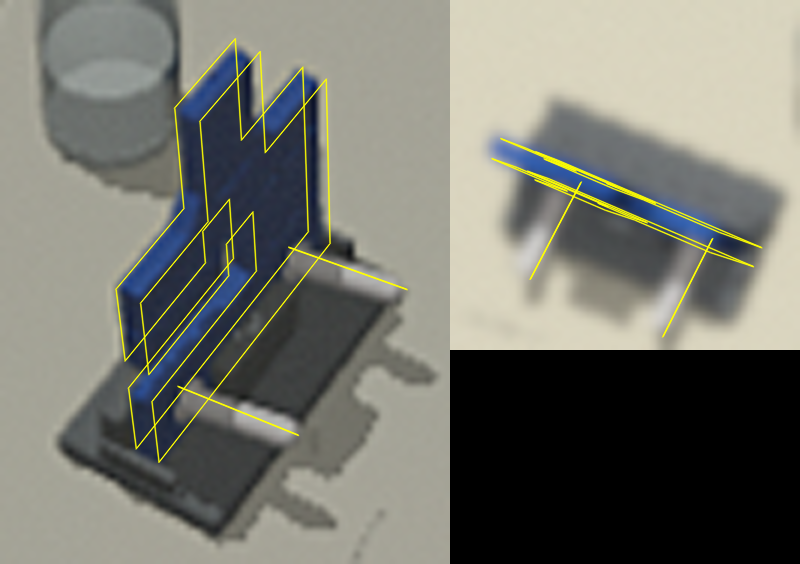

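```bash
cat >> h.py <<'E'
from scipy.optimize import minimize
def softblue(im):
    b,g,r=[im[...,i].astype(float) for i in range(3)];return np.clip((b-r-25)/60,0,1)
ROI={"side":(250,230,90,110),"top":(215,155,55,55)}
def render(c,v,roi):
    k=6;o=np.array(roi[:2]);m=np.zeros((roi[3]*k,roi[2]*k),np.uint8)
    F,B=[proj(c,P) for P in bracket(v)[:2]]
    i=lambda q:np.round(((q-o+.5)*k-.5)*16).astype(np.int32)
    n=len(F)
    for P in (F,B): cv2.fillPoly(m,[i(P)],255,cv2.LINE_8,4)
    for a in range(n): cv2.fillConvexPoly(m,i(np.array([F[a],F[(a+1)%n],B[(a+1)%n],B[a]])),255,cv2.LINE_8,4)
    m=cv2.resize(m,(roi[2],roi[3]),interpolation=cv2.INTER_AREA)/255.
    return m
def fitb(ims,v0,build,rois,off=False):
    cost=lambda p:sum(((cv2.GaussianBlur(render(c,build(p),rois[c]),(0,0),1)-cv2.GaussianBlur(softblue(ims[c])[rois[c][1]:rois[c][1]+rois[c][3],rois[c][0]:rois[c][0]+rois[c][2]],(0,0),1))**2).sum() for c in ims)
    best=None
    for d in (6,2,1):
        sx=np.array([v0]+[np.array(v0)+d*e for e in np.eye(len(v0))])
        r=minimize(cost,v0,method="Nelder-Mead",options=dict(initial_simplex=sx,maxiter=400,xatol=.02));v0=r.x
    return r.x,r.fun
def pan(im,c,o,w,h,k,th,col=(0,255,255)):
    im=cv2.resize(im[o[1]:o[1]+h,o[0]:o[0]+w],None,fx=k,fy=k,interpolation=cv2.INTER_CUBIC)
    for P in th: draw(im,c,P,col,k,np.array(o))
    return im
E
python3 - <<'E'
from h import *
ims={c:cv2.imread(f"pics/{c}0.png") for c in("side","top")}
b=lambda p:[p[0],p[1],12+5*abs(np.sin(np.radians(p[3]))),p[2],0,p[3]]
for cs in (("side","top"),("side",),("top",)):
    p,f=fitb({c:ims[c] for c in cs},[546,174,-22.7,-1],b,ROI);print(cs,p.round(2),f)
    if len(cs)==2:
        v=b(p)
        g=pose(*v[:4],(0,0,130),*v[4:])[0];print("grip",g.round(1))
out=np.zeros((564,800,3),np.uint8);out[:564,:450]=pan(ims["side"],"side",(250,240),75,94,6,bracket(v))
out[:350,450:]=pan(ims["top"],"top",(220,160),50,50,7,bracket(v));cv2.imwrite("pics/o3.png",out)
E
```

```text
('side', 'top') [ 5.5476e+02  1.5616e+02  4.9000e-01 -1.0750e+01] 488.82890392647266
grip [530.5 156.  140.7]
('side',) [563.07 176.58 -22.25 -24.64] 289.1279037495426
('top',) [549.73 180.35 -21.53  -0.95] 9.427314161404489
```

View pics/o3.png

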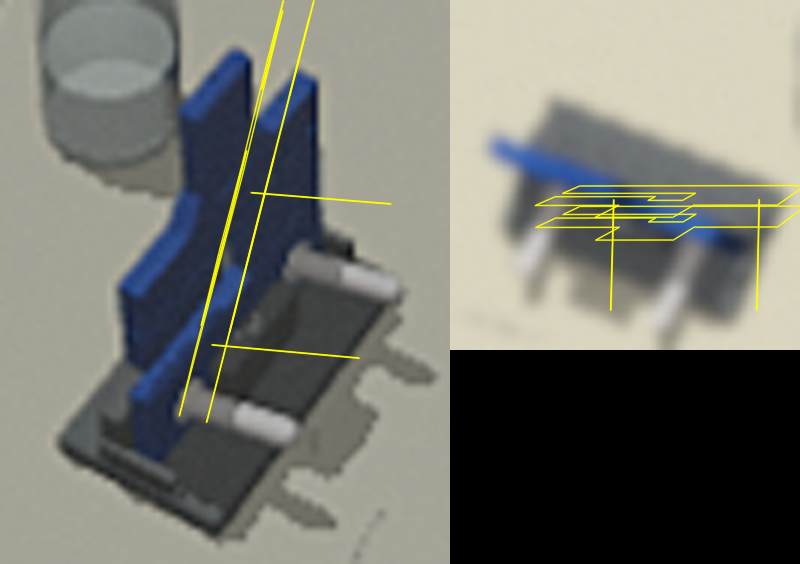

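```bash
cat >> h.py <<'E'
def softblue(im):
    b,g,r=[im[...,i].astype(float) for i in range(3)];return np.clip(((b-r)/(b+r+10)-.1)/.25,0,1)
ROI={"side":(252,244,60,92),"top":(215,155,55,55)}
E
python3 - <<'E'
from h import *
import h
ims={c:cv2.imread(f"pics/{c}0.png") for c in("side","top")}
b=lambda p:[p[0],p[1],12+5*abs(np.sin(np.radians(p[3]))),p[2],0,p[3]]
full=list(OUT);h.OUT[0]=(-55,26);h.OUT[1]=(55,26)
for cs in (("side",),("top",),("side","top")):
    p,f=fitb({c:ims[c] for c in cs},[546,175,-22.7,-1],b,ROI);print(cs,p.round(2),f)
v=b(p);g=pose(*v[:4],(0,0,130),*v[4:])[0];print("grip",g.round(1))
out=np.zeros((564,800,3),np.uint8);out[:564,:450]=pan(ims["side"],"side",(250,240),75,94,6,bracket(v))
out[:350,450:]=pan(ims["top"],"top",(220,160),50,50,7,bracket(v))
m=cv2.resize((softblue(ims["side"])[244:336,252:312]*255).astype(np.uint8),None,fx=2.2,fy=2.2);out[355:355+m.shape[0],460:460+m.shape[1]]=m[...,None]
cv2.imwrite("pics/o4.png",out)
E
```

```text
('side',) [549.92 181.7  -18.35  -2.69] 193.05065638510365
('top',) [ 5.4711e+02  1.7747e+02 -2.1800e+01 -2.4000e-01] 4.259417719053439
('side', 'top') [549.47 181.   -18.88  -2.2 ] 209.952533408931
grip [544.7 182.6 142.1]
```

View pics/o4.png

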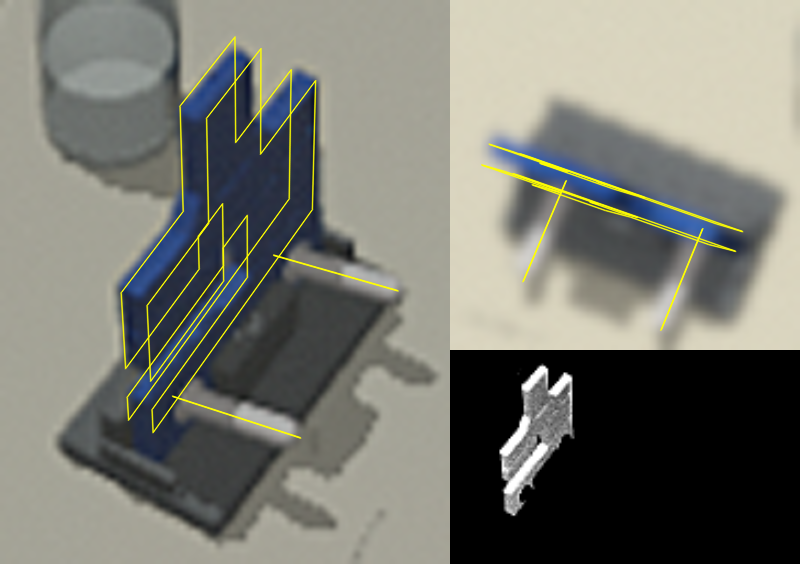

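```bash
cat >> h.py <<'E'
def go(p,yaw=None):
    s=env.state();R=Rn.from_euler('xyz',s["ee_rot"],degrees=True)
    print("t",round(s["time_s"],2),"pos",s["ee_pos"].round(1),"rot",s["ee_rot"].round(1),"F",s["force"].round(1),"M",s["torque"].round(2),"w",round(s["gripper_width"],1),"gf",round(s["gripper_force"],1))
    if p is not None:print("tool shift",R.inv().apply(np.array(p)-s["ee_pos"]).round(1),"turn",None if yaw is None else (R.inv()*Rn.from_euler('xyz',[180,0,yaw],degrees=True)).as_rotvec(degrees=True).round(1))
E
python3 -m crank '-1 0 0 -15 0 0 -10.7; -1 0 0 0 0 0 -10.7; -1 0 0 0 0 0 -10.7; -1 0 0 0 0 0 -10.7; -1 0 0 0 0 0 -1; -1 40 1.7 0 0 0 0; -1 60 1.8 0 0 0 0; -1 60 1.8 0 0 0 0; -1 60 1.8 0 0 0 0; -1 60 1.8 0 0 0 0'
python3 -m crank '-1 60 1.7 0 0 0 0; -1 60 1.7 0 0 0 0; -1 60 1.7 0 0 0 0; -1 60 1.7 0 0 0 0; -1 60 1.7 0 0 0 0; -1 60 1.7 0 0 0 0; -1 60 1.7 0 0 0 0; -1 50 1.7 0 0 0 0;-1 19 0 0 0 0 0; -1 0 0 0 0 0 0'
python3 -c "
from h import *
go([545,181.5,134],68)"
```

```text
time_s: 2.45
ee_pos: [349.5, -266.3, 240.2]
ee_rot: [179.9, 0.0, 67.8]
force: [1.0, 0.2, -0.7]
gripper_width: 91.3
gripper_force: 0.0
time_s: 3.7
ee_pos: [544.5, 180.6, 239.5]
ee_rot: [-180.0, 0.1, 68.0]
force: [0.4, -1.2, 0.1]
gripper_width: 91.0
gripper_force: 0.0
t 3.7 pos [544.5 180.6 239.5] rot [-1.8e+02  1.0e-01  6.8e+01] F [ 0.4 -1.2  0.1] M [-0.03 -0.05  0.02] w 91.0 gf 0.0
tool shift [  1.2   0.2 105.5] turn [-0.   0.1  0. ]
```

```bash
python3 -m crank '-1 1.2 0 40 0 0 0; -1 0 0 35 0 0 0; -1 0 0 20 0 0 0; -1 0 0 10.5 0 0 0; 0.6 0 0 0 0 0 0; 0.6 0 0 0 0 0 0; 1 0 0 0 0 0 0; 1 0 0 0 0 0 0;1 0 0 0 0 0 0;1 0 0 0 0 0 0' 40
python3 -c "
from h import *
go([545,181.5,134],68)"
```

```text
time_s: 4.95
ee_pos: [545.0, 181.5, 134.5]
ee_rot: [180.0, 0.0, 68.0]
force: [-0.3, 0.0, -0.2]
gripper_width: 34.2
gripper_force: 0.0
t 4.95 pos [545.  181.5 134.5] rot [180.   0.  68.] F [-0.3  0.  -0.2] M [ 0.   -0.17  0.03] w 34.2 gf 0.0
tool shift [-0.   0.   0.5] turn [0. 0. 0.]
```

```bash
python3 -m crank '1 0 0 0 0 0 0; 1 0 0 0 0 0 0; 1 0 0 0 0 0 0;1 0 0 0 0 0 0;1 0 0 0 0 0 0;1 0 0 0 0 0 0;1 0 0 0 0 0 0'
python3 -c "
from h import *
go(None)"
```

```text
time_s: 5.82
ee_pos: [545.5, 181.3, 134.4]
ee_rot: [179.9, -0.0, 68.0]
force: [2.9, -1.7, -2.3]
gripper_width: 10.1
gripper_force: 40.0
t 5.83 pos [545.5 181.3 134.4] rot [179.9  -0.   68. ] F [ 2.9 -1.7 -2.3] M [-0.39 -0.99  0.09] w 10.1 gf 40.0
```

```bash
python3 -m crank '1 0 0 -15 0 0 0; 1 0 0 -35 0 0 0; 1 0 0 -50 0 0 0; 1 0 0 -50 0 0 0; 1 0 0 -15 0 0 0; 1 0 0 0 0 0 0; 1 0 0 0 0 0 0'
python3 - <<'E'
from h import *
go(None);s=env.state()
ims={}
for c in("side","top"): ims[c]=grab_frame(c);cv2.imwrite(f"pics/{c}1.png",ims[c])
p0=s["ee_pos"]
# params: dy,dz(bottom), yaw, roll (about bracket x), x
b=lambda p:[p[0],p[1],p[2],p[3],p[4],0]
v0=[p0[0],p0[1],p0[2]-122.4,-22,0]
u=np.array([proj("side",P) for P in bracket(b(v0))[:2]]).reshape(-1,2);lo=u.min(0).astype(int)-8;hi=u.max(0).astype(int)+8
r={"side":(*lo,*(hi-lo))}
import h
H=h.OUT
p,f=fitb({"side":ims["side"]},v0,b,r);print(np.round(v0,1),p.round(2),f,r)
k=min(800//r["side"][2],600//r["side"][3]);x=r["side"]
im=pan(ims["side"],"side",x[:2],x[2],x[3],k,bracket(b(p)));cv2.imwrite("pics/o5.png",im)
E
```

```text
time_s: 6.7
ee_pos: [543.7, 181.2, 296.9]
ee_rot: [-179.7, 0.2, 68.0]
force: [0.2, 0.0, -3.2]
gripper_width: 9.8
gripper_force: 40.0
t 6.7 pos [543.7 181.2 296.9] rot [-179.7    0.2   68. ] F [ 0.2  0.  -3.2] M [-0.03 -0.09  0.01] w 9.8 gf 40.0
[543.7 181.2 174.5 -22.    0. ] [565.18  93.08  88.34 -27.46  -5.15] 396.94417162225403 {'side': (np.int64(255), np.int64(173), np.int64(56), np.int64(104))}
```

View pics/o5.png

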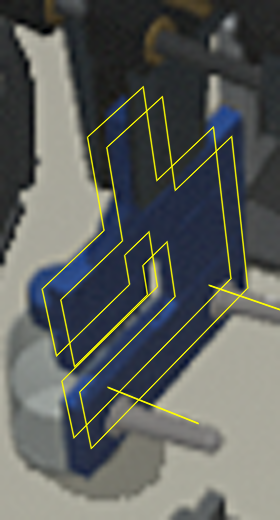

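The crop shows the bracket hanging in the gripper above the bottle. Plate corners are at about (243,118) and (90,472) and the near peg tip at (219,438) in crop pixels. The automatic fit was misled by the bottle cap, so I'll use these few points with the known tool pose.

```bash
cat >> h.py <<'E'
def tgt(xs,ys,dy=-1.5,dx=0):
    """tool xy for bracket centre at stand (xs,ys); dy = bracket centre minus TCP along bracket y"""
    return pose(*ST[:2],0,ST[2],(xs-dx,ys-dy,0))[0][:2]
E
python3 - <<'E'
from h import *
s=env.state();p0=s["ee_pos"];tz=18+52*np.tan(np.radians(15))
ob=[((-5,55,0),(90,472)),((-5,-55,100),(243,119)),((5,-55,100),(221,107)),((-52,35,tz),(220,438)),((5,55,40),(64,387))]
a=np.array([(np.array(q)+.5)/5-.5+(255,173) for _,q in ob])
g=lambda dy,dz,dx:np.array([proj("side",pose(p0[0],p0[1],p0[2]-122.4+dz,-22,np.array(X,float)+(dx,dy,0)))[0] for X,_ in ob])
print((g(0,0,0)-a).round(1).tolist())
for fr in ("dy","dydx","dydz"):
    F={"dy":lambda v:g(v[0],0,0),"dydx":lambda v:g(v[0],0,v[1]),"dydz":lambda v:g(v[0],v[1],0)}[fr]
    r=least_squares(lambda v:(F(v)-a).ravel(),[0]*(1 if fr=="dy" else 2));print(fr,r.x.round(1),r.fun.round(1))
go([*tgt(-30,-69.5),297],90+ST[2])
E
```

```text
[[-1.0, 2.0], [-0.2, -1.0], [-0.3, -0.5], [-0.3, 0.8], [-1.7, 2.5]]
dy [-2.5] [-0.2  1.1  0.5 -1.8  0.4 -1.2  0.5 -0.1 -0.9  1.7]
dydx [-2.5  0.2] [-0.3  1.1  0.4 -1.8  0.4 -1.3  0.4 -0.2 -0.9  1.6]
dydz [-2.9 -0.7] [-0.   1.2  0.6 -1.6  0.6 -1.   0.6 -0.  -0.7  1.8]
t 6.8 pos [544.  181.2 297.1] rot [-179.8    0.2   68. ] F [-0.2 -0.2 -2.9] M [-0.05 -0.07  0.01] w 9.7 gf 40.0
tool shift [-344.9   93.6    0.8] turn [ -0.2   0.1 -10.1]
```

```bash
sed -i 's/dy=-1.5/dy=-2.5/' h.py; python3 -m crank '1 -25 7 0 0 0 0; 1 -50 14 0 0 0 0; 1 -60 16.5 0 0 0 0; 1 -60 16.5 0 0 0 0; 1 -60 16.5 0 0 0 0; 1 -50 14 0 0 0 0; 1 -30 8 0 0 0 0; 1 -10 1 0 0 0 -5; 1 0 0 0 0 0 -5.1; 1 0 0 0 0 0 0'
python3 -c "
from h import *
go([*tgt(-30,-69.5),172.4],90+ST[2])"
```

```text
time_s: 8.05
ee_pos: [502.1, -173.5, 298.2]
ee_rot: [-179.9, -0.0, 78.0]
force: [-1.1, 0.5, -2.8]
gripper_width: 9.6
gripper_force: 40.0
t 8.05 pos [ 502.1 -173.5  298.2] rot [-179.9   -0.    78. ] F [-1.1  0.5 -2.8] M [-0.01 -0.07 -0.03] w 9.6 gf 40.0
tool shift [  0.8  -0.  125.8] turn [-0.1 -0.  -0.1]
```

```bash
python3 -m crank '1 0.8 0 26 0 0 0; 1 0 0 40 0 0 0; 1 0 0 40 0 0 0; 1 0 0 20 0 0 0; 1 0 0 0 0 0 0; 1 0 5 0 0 0 0; 1 0 5 0 0 0 0; 1 0 0 0 0 0 0'
for i in 1 2 3; do python3 -m crank '1 0 2 0 0 0 0; 1 0 2 0 0 0 0; 1 0 0 0 0 0 0' | sed -n 2,4p; done
python3 -c "
from h import *
go([*tgt(4,-69.5),172.4],90+ST[2])"
```

```text
time_s: 9.05
ee_pos: [513.6, -175.0, 174.3]
ee_rot: [179.9, 0.0, 78.1]
force: [-0.7, -1.4, -1.6]
gripper_width: 9.8
gripper_force: 40.0
ee_pos: [516.6, -175.6, 173.5]
ee_rot: [180.0, 0.0, 78.1]
force: [-0.3, -0.0, -1.6]
ee_pos: [520.6, -176.5, 173.4]
ee_rot: [180.0, 0.0, 78.1]
force: [-0.9, 0.5, -1.7]
ee_pos: [524.5, -177.3, 173.4]
ee_rot: [180.0, 0.0, 78.1]
force: [0.6, 0.7, -1.9]
t 10.18 pos [ 524.5 -177.3  173.4] rot [180.    0.   78.1] F [ 0.6  0.7 -1.9] M [-0.04 -0.08 -0.01] w 9.9 gf 40.0
tool shift [-0. 11.  1.] turn [ 0.  0. -0.]
```

```bash
python3 -m crank '1 0 4 0 0 0 0; 1 0 4 0 0 0 0; 1 0 0 0 0 0 0' | sed -n 2,4p
python3 -m crank '1 0 2 0 0 0 0; 1 0 0 0 0 0 0' | sed -n 2,4p
python3 -m crank '1 0 2 0 0 0 0; 1 0 0 0 0 0 0' | sed -n 2,4p
```

```text
ee_pos: [532.5, -179.0, 173.4]
ee_rot: [180.0, 0.0, 78.1]
force: [-1.0, 0.3, -2.4]
ee_pos: [534.2, -179.3, 173.4]
ee_rot: [180.0, 0.0, 78.1]
force: [0.3, -0.3, -2.2]
ee_pos: [536.2, -179.7, 173.5]
ee_rot: [180.0, 0.0, 78.1]
force: [0.5, -0.1, -1.9]
```

```bash
python3 -m crank '1 0 1.5 0 0 0 0; 1 0 0 0 0 0 0' | sed -n 2,4p
python3 -c "
from h import *
go([*tgt(7,-69.5),172.4],90+ST[2])"
```

```text
ee_pos: [537.6, -180.0, 173.5]
ee_rot: [180.0, 0.0, 78.1]
force: [0.0, 0.3, -1.5]
t 11.3 pos [ 537.6 -180.   173.5] rot [180.    0.   78.1] F [ 0.   0.3 -1.5] M [ 0.02 -0.11  0.02] w 10.0 gf 40.0
tool shift [-0.   0.6  1.1] turn [ 0.  0. -0.]
```

```bash
for n in a b c; do python3 -m crank '1 0 1 0 0 0 0; 1 0 0 0 0 0 0' | sed -n 2,4p; done
python3 -c "
from h import *
go([*tgt(7,-69.5),172.4],90+ST[2])"
```

```text
ee_pos: [538.6, -180.2, 173.5]
ee_rot: [180.0, 0.0, 78.1]
force: [-0.3, -0.3, -2.4]
ee_pos: [539.4, -180.4, 173.4]
ee_rot: [-180.0, 0.0, 78.1]
force: [-0.3, 0.1, -3.1]
ee_pos: [539.6, -180.4, 173.3]
ee_rot: [-179.9, 0.0, 78.1]
force: [-2.7, 0.7, -1.1]
t 12.05 pos [ 539.6 -180.4  173.3] rot [-179.9    0.    78.1] F [-2.7  0.7 -1.1] M [0.09 0.53 0.13] w 10.0 gf 40.0
tool shift [-0.1 -1.5  0.9] turn [-0.1  0.  -0. ]
```

```bash
python3 -m crank '1 0 -4.2 0 0 0 0; 1 0 0 -30 0 0 0; 1 0 0 -45 0 0 0; 1 0 0 -35 0 0 0; 1 0 0 0 0 0 0; 1 30 0 0 0 0 0; 1 30 0 0 0 0 0; 1 9.5 0 0 0 0 0; 1 0 0 0 0 0 0; 1 0 0 0 0 0 0'
python3 -c "
from h import *
go([*tgt(5.3,0),248],90+ST[2])"
```

```text
time_s: 13.3
ee_pos: [550.4, -112.5, 283.0]
ee_rot: [-180.0, 0.0, 78.1]
force: [0.5, -0.9, -1.4]
gripper_width: 9.4
gripper_force: 40.0
t 13.3 pos [ 550.4 -112.5  283. ] rot [-180.     0.    78.1] F [ 0.5 -0.9 -1.4] M [ 0.01 -0.11  0.01] w 9.4 gf 40.0
tool shift [ 0.8  0.2 35. ] turn [-0.   0.  -0.1]
```

```bash
python3 -m crank '1 0.8 0.2 15 0 0 0; 1 0 0 14 0 0 0; 1 0 0 0 0 0 0; 1 0 0 0 0 0 0' | sed -n 2,4p
for n in a b c; do python3 -m crank '1 0 0 2 0 0 0; 1 0 0 0 0 0 0' | sed -n 2,4p; done
```

```text
ee_pos: [551.1, -111.1, 254.4]
ee_rot: [180.0, 0.0, 78.1]
force: [-0.7, 0.7, -2.8]
ee_pos: [551.1, -111.0, 252.6]
ee_rot: [180.0, 0.0, 78.1]
force: [-0.4, 0.1, -1.9]
ee_pos: [550.9, -111.0, 250.3]
ee_rot: [-180.0, 0.0, 78.1]
force: [-0.1, 0.3, -2.6]
ee_pos: [550.9, -111.0, 248.2]
ee_rot: [-180.0, 0.0, 78.1]
force: [0.7, -1.1, -2.0]
```

```bash
for n in a b c d; do python3 -m crank '1 0 0 1.5 0 0 0; 1 0 0 0 0 0 0' | sed -n 2,4p; done
```

```text
ee_pos: [550.9, -111.0, 246.8]
ee_rot: [-180.0, 0.0, 78.1]
force: [0.1, -0.1, -2.2]
ee_pos: [550.9, -111.0, 245.3]
ee_rot: [-180.0, 0.0, 78.1]
force: [0.1, 0.6, -2.1]
ee_pos: [550.9, -111.0, 243.8]
ee_rot: [-180.0, 0.0, 78.1]
force: [0.0, -0.2, -2.8]
ee_pos: [550.9, -111.0, 242.3]
ee_rot: [-180.0, 0.0, 78.1]
force: [-0.3, 0.2, -1.3]
```

```bash
for n in a b c; do python3 -m crank '1 0 0 1.5 0 0 0; 1 0 0 0 0 0 0' | sed -n 2,4p; done
```

```text
ee_pos: [550.9, -111.0, 240.8]
ee_rot: [-180.0, 0.0, 78.1]
force: [-0.1, -1.1, -3.0]
ee_pos: [550.9, -111.0, 239.3]
ee_rot: [-180.0, 0.0, 78.1]
force: [0.1, -0.3, -2.4]
ee_pos: [551.0, -111.0, 237.9]
ee_rot: [-180.0, 0.0, 78.1]
force: [-0.2, 0.0, -1.3]
```

```bash
for n in a b; do python3 -m crank '1 0 0 1.5 0 0 0; 1 0 0 0 0 0 0' | sed -n 2,4p; done
```

```text
ee_pos: [551.1, -111.0, 237.6]
ee_rot: [179.9, 0.0, 78.1]
force: [-1.7, 0.9, 5.4]
ee_pos: [551.1, -111.0, 237.5]
ee_rot: [179.9, 0.0, 78.1]
force: [-3.7, 0.6, 11.2]
```

```bash
python3 -m crank '1 0 0 -25 0 0 0; 1 -10 0 0 0 0 0; 1 -30 0 0 0 0 0; 1 -30 0 0 0 0 0; 1 0 0 0 0 0 0; 1 0 0 30 0 0 0; 1 0 0 30 0 0 0; 1 0 0 0 0 0 0; 1 0 0 0 0 0 0;1 0 0 0 0 0 0'
python3 -c "
from h import *
go([*tgt(5.3,-70),183.1],90+ST[2])
go([*tgt(5.3,-58),183.1],90+ST[2])"
```

```text
time_s: 18.05
ee_pos: [537.3, -179.6, 201.3]
ee_rot: [179.9, 0.0, 78.1]
force: [-0.3, 0.7, -1.9]
gripper_width: 9.7
gripper_force: 40.0
t 18.05 pos [ 537.3 -179.6  201.3] rot [179.9   0.   78.1] F [-0.3  0.7 -1.9] M [-0.   -0.07 -0.03] w 9.7 gf 40.0
tool shift [-0.9 -0.8 18.2] turn [ 0.1  0.  -0. ]
t 18.05 pos [ 537.3 -179.6  201.3] rot [179.9   0.   78.1] F [-0.3  0.7 -1.9] M [-0.   -0.07 -0.03] w 9.7 gf 40.0
tool shift [11.1 -0.8 18.2] turn [ 0.1  0.  -0. ]
```

```bash
python3 -m crank '1 -1 -0.8 10 0 0 0; 1 0 0 8.2 0 0 0; 1 0 0 0 0 0 0; 1 0 0 0 0 0 0'
python3 -c "
from h import *
go([*tgt(5.3,-60),183.1],90+ST[2])"
```

```text
time_s: 18.55
ee_pos: [535.7, -180.3, 181.7]
ee_rot: [180.0, 0.0, 78.1]
force: [-0.1, 0.5, -1.4]
gripper_width: 9.8
gripper_force: 40.0
t 18.55 pos [ 535.7 -180.3  181.7] rot [180.    0.   78.1] F [-0.1  0.5 -1.4] M [ 0.04 -0.13 -0.06] w 9.8 gf 40.0
tool shift [10.1  0.7 -1.4] turn [ 0.  0. -0.]
```

```bash
python3 -m crank '1 3 0.7 -1.4 0 0 0; 1 0 0 0 0 0 0;1 0 0 0 0 0 0'| sed -n 2,4p
for n in a b c d; do python3 -m crank '1 3 0 0 0 0 0; 1 0 0 0 0 0 0' | sed -n 2,4p; done
python3 -c "
from h import *
go([*tgt(5.3,-50),183.1],90+ST[2])"
```

```text
ee_pos: [537.0, -177.5, 183.3]
ee_rot: [180.0, 0.0, 78.1]
force: [0.6, -0.4, -1.9]
ee_pos: [537.6, -174.4, 183.2]
ee_rot: [180.0, -0.0, 78.1]
force: [0.1, -0.7, -1.6]
ee_pos: [538.2, -171.4, 183.1]
ee_rot: [-180.0, -0.0, 78.1]
force: [-0.1, 0.4, -1.8]
ee_pos: [538.8, -168.5, 183.2]
ee_rot: [180.0, 0.0, 78.1]
force: [0.1, -0.4, -2.4]
ee_pos: [539.4, -165.6, 183.2]
ee_rot: [180.0, 0.0, 78.1]
force: [0.2, -0.1, -2.6]
t 19.93 pos [ 539.4 -165.6  183.2] rot [180.    0.   78.1] F [ 0.2 -0.1 -2.6] M [ 0.   -0.07 -0.02] w 10.0 gf 40.0
tool shift [4.9 0.1 0.1] turn [ 0.  0. -0.]
```

```bash
python3 -m crank '1 4 0 0 0 0 0; 1 4 0 0 0 0 0; 1 0 0 0 0 0 0' | sed -n 2,4p
python3 -m crank '1 5 0 0 0 0 0; 1 5 0 0 0 0 0; 1 0 0 0 0 0 0' | sed -n 2,4p
python3 -m crank '1 5 0 0 0 0 0; 1 5 0 0 0 0 0; 1 0 0 0 0 0 0' | sed -n 2,4p
python3 -c "
from h import *
go([*tgt(5.3,-4),183.1],90+ST[2])"
```

```text
ee_pos: [541.1, -157.6, 183.2]
ee_rot: [180.0, 0.0, 78.2]
force: [0.6, -0.5, -2.0]
ee_pos: [543.2, -147.7, 183.1]
ee_rot: [-180.0, 0.0, 78.2]
force: [-0.4, -0.7, -2.6]
ee_pos: [545.3, -138.0, 183.2]
ee_rot: [180.0, 0.0, 78.2]
force: [-0.6, -0.5, -3.4]
t 21.05 pos [ 545.3 -138.   183.2] rot [180.    0.   78.2] F [-0.6 -0.5 -3.4] M [ 0.01 -0.04  0.  ] w 9.7 gf 40.0
tool shift [22.7  0.1  0.1] turn [0. 0. 0.]
```

```bash
python3 -m crank '1 5 0 0 0 0 0; 1 5 0 0 0 0 0; 1 0 0 0 0 0 0' | sed -n 2,4p
python3 -m crank '1 4 0 0 0 0 0; 1 4 0 0 0 0 0; 1 0 0 0 0 0 0' | sed -n 2,4p
python3 -m crank '1 3 0 0 0 0 0; 1 0 0 0 0 0 0' | sed -n 2,4p
python3 -m crank '1 2 0 0 0 0 0; 1 0 0 0 0 0 0' | sed -n 2,4p
```

```text
ee_pos: [547.3, -128.2, 183.2]
ee_rot: [180.0, 0.0, 78.2]
force: [0.0, -0.2, -2.4]
ee_pos: [548.9, -120.5, 183.2]
ee_rot: [180.0, 0.0, 78.1]
force: [0.7, 0.3, -2.5]
ee_pos: [549.5, -117.7, 183.2]
ee_rot: [180.0, 0.0, 78.1]
force: [0.1, -0.5, -1.8]
ee_pos: [549.9, -115.8, 183.1]
ee_rot: [180.0, 0.0, 78.1]
force: [-0.2, 0.0, -1.5]
```

```bash
for n in a b c d; do python3 -m crank '1 1.5 0 0 0 0 0; 1 0 0 0 0 0 0' | sed -n 2,4p; done
```

```text
ee_pos: [550.2, -114.3, 183.1]
ee_rot: [-180.0, 0.0, 78.1]
force: [0.7, -0.5, -2.3]
ee_pos: [550.5, -113.0, 183.2]
ee_rot: [180.0, 0.0, 78.1]
force: [-1.7, -0.3, -1.8]
ee_pos: [550.6, -112.6, 183.1]
ee_rot: [-180.0, 0.1, 78.2]
force: [-0.9, -4.8, -2.2]
ee_pos: [550.7, -112.0, 183.1]
ee_rot: [180.0, 0.3, 78.2]
force: [-1.3, -7.3, -2.1]
```

```bash
python3 -m crank '1 -4.8 0 0 0 0 0; 1 0 0 0 0 0 0; 1 0 0 0 0 0 0' | sed -n 2,4p
python3 -m crank '1 0 0 3 0 0 0; 1 0 0 3 0 0 0; 1 0 0 0 0 0 0' | sed -n 2,4p
python3 -m crank '1 0 0 3 0 0 0; 1 0 0 0 0 0 0' | sed -n 2,4p
python3 -m crank '1 0 0 3 0 0 0; 1 0 0 0 0 0 0' | sed -n 2,4p
```

```text
ee_pos: [550.2, -114.2, 183.2]
ee_rot: [180.0, -0.1, 78.1]
force: [0.7, 1.2, -2.5]
ee_pos: [549.9, -114.5, 176.7]
ee_rot: [-179.9, -0.0, 78.1]
force: [0.4, -0.7, -2.0]
ee_pos: [550.0, -114.7, 173.9]
ee_rot: [-180.0, 0.0, 78.1]
force: [-0.2, 0.6, -1.8]
ee_pos: [550.0, -114.7, 170.8]
ee_rot: [-180.0, 0.0, 78.1]
force: [0.4, -1.1, -3.1]
```

```bash
for n in a b; do python3 -m crank '1 0 0 3 0 0 0; 1 0 0 0 0 0 0' | sed -n 2,4p; done
for n in a b c d; do python3 -m crank '1 0 0 1 0 0 0; 1 0 0 0 0 0 0' | sed -n 2,4p; done
```

```text
ee_pos: [549.9, -114.7, 167.9]
ee_rot: [-180.0, 0.0, 78.1]
force: [-0.4, 0.7, -2.1]
ee_pos: [549.9, -114.6, 164.8]
ee_rot: [-180.0, 0.0, 78.1]
force: [-0.3, 0.1, -1.0]
ee_pos: [550.1, -114.7, 164.1]
ee_rot: [-180.0, 0.0, 78.1]
force: [-0.9, 0.4, -2.7]
ee_pos: [550.1, -114.7, 163.1]
ee_rot: [-180.0, 0.0, 78.1]
force: [-0.0, 0.7, -2.6]
ee_pos: [550.1, -114.7, 162.1]
ee_rot: [-180.0, 0.0, 78.1]
force: [0.1, -0.6, -1.9]
ee_pos: [550.2, -114.8, 161.7]
ee_rot: [180.0, 0.0, 78.1]
force: [-1.3, 0.4, 1.3]
```

```bash
python3 -m crank '1 0 0 0.3 0 0 0; 1 0 0 0 0 0 0; 0.7 0 0 0 0 0 0; 0.7 0 0 0 0 0 0; 0.7 0 0 0 0 0 0;0.5 0 0 0 0 0 0; 0.3 0 0 0 0 0 0; 0.3 0 0 0 0 0 0'
python3 - <<'E'
from h import *
go(None)
im=grab_frame("side");cv2.imwrite("pics/side2.png",im);im2=grab_frame("top");cv2.imwrite("pics/top2.png",im2)
a=cv2.resize(im[110:235,265:365],None,fx=4.4,fy=4.4,interpolation=cv2.INTER_CUBIC);b=cv2.resize(im2[140:230,305:375],None,fx=5,fy=5,interpolation=cv2.INTER_CUBIC)
o=np.zeros((560,800,3),np.uint8);o[:a.shape[0],:a.shape[1]]=a;o[:b.shape[0],445:445+b.shape[1]]=b;cv2.imwrite("pics/o6.png",o)
E
```

```text
time_s: 27.05
ee_pos: [550.2, -114.7, 160.8]
ee_rot: [180.0, 0.0, 78.1]
force: [0.3, -0.1, -0.8]
gripper_width: 32.0
gripper_force: 0.0
t 27.05 pos [ 550.2 -114.7  160.8] rot [180.    0.   78.1] F [ 0.3 -0.1 -0.8] M [-0.04 -0.02  0.05] w 32.0 gf 0.0
```

View pics/o6.png

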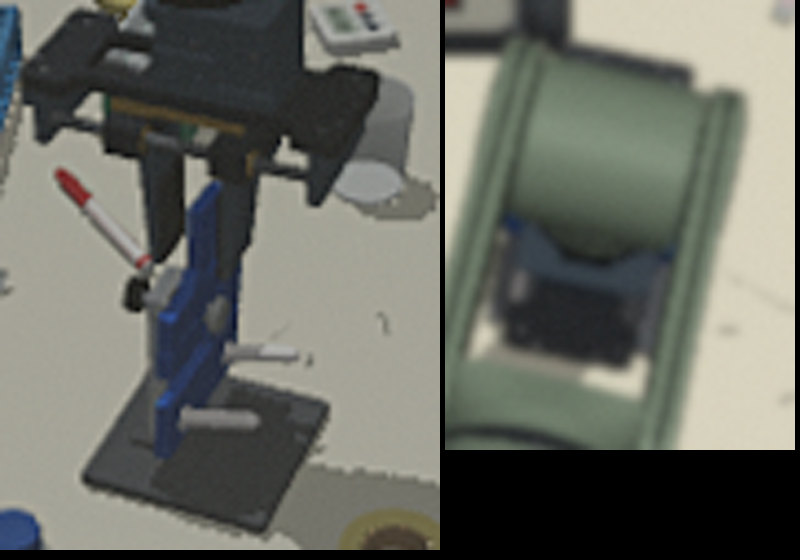

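The bracket hangs upright on the pin, with the head in front of the plate at about (215,315). The tab stands free between the open fingers at (205,210) and the pegs point away from the post. I'll retreat straight up and check.

```bash
python3 -m crank '-0.2 0 0 0 0 0 0; -0.2 0 0 0 0 0 0; -0.2 0 0 0 0 0 0; -0.2 0 0 -10 0 0 0; -0.2 0 0 -30 0 0 0; -0.2 0 0 -40 0 0 0; -0.2 0 0 -40 0 0 0; -0.2 0 0 0 0 0 0; -0.2 0 0 0 0 0 0; -0.2 0 0 0 0 0 0'
python3 - <<'E'
from h import *
im=grab_frame("side");old=cv2.imread("pics/side2.png")
for i in(old,im):
    m=softblue(i)[165:222,296:322]>.5;ys,xs=np.nonzero(m);print(m.sum(),xs.mean().round(2)+296,ys.mean().round(2)+165)
for n in("bracket","bracket_seat","bracket_pegs"):print(n,[(np.round(d["point"],1),d["p"]) for d in models.search_frame(n,"side")[:2]])
v=[*pose(*ST[:2],0,ST[2],(5.3,0,0))[0][:2],109.4-70,ST[2],0,0];x=(290,140,45,85)
b=lambda p:[p[0],p[1],p[2],p[3],p[4],0]
print(np.round(v,1),fitb({"side":im},v[:5],b,{"side":x})[0].round(1))
E
```

```text
time_s: 28.4
ee_pos: [549.4, -114.5, 279.5]
ee_rot: [-179.8, 0.0, 78.1]
force: [0.4, 1.3, 0.4]
gripper_width: 54.9
gripper_force: 0.0
243 307.23 186.76
191 307.27 186.52
bracket [(array([ 551.8, -102.2,  100.4]), 0.9), (array([546.5, 194.8,  14.2]), 0.17)]
bracket_seat [(array([ 545.5, -100.5,  106.2]), 0.73)]
bracket_pegs [(array([ 548.8, -104.7,  102.2]), 0.67)]
[ 550.3 -114.3   39.4  -11.8    0.     0. ] [ 555.9 -131.8   21.6   10.2    8.7]
```

```bash
python3 -m crank '-0.2 0 0 0 0 0 0; -0.2 0 0 0 0 0 0' | head -1; python3 -c "
from workcell import env
print(env.job_done())"
```

```text
time_s: 28.85
the job is handed in; nothing more can be done
None
```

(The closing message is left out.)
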